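Clear the lantern painter's bench

TASK

Clear up the painting bench: stand the large jar in the wide bay of the jar tray and the small jar in its narrow bay, stand the large bottle in the large hole of the bottle block and the small bottle in its small hole, and lay the wide brush flat, same side up as it lies now, inside the long brush tray. Set each thing right down on the floor of its place, never tip over a jar or bottle, and leave the mug of brushes standing where it is.

Things in the scene. Friction and masses are not known exactly. Their poses are not given: they have to be found in the camera images.
- large_jar: larger of two squat round lidded paint jars, white with a flat black lid; loose, standing; 58 mm diameter (lid too), 64 mm high; origin at the centre of its underside, z up
- small_jar: smaller squat round lidded paint jar, white with a flat black lid; loose, standing; 44 mm diameter (lid too), 50 mm high; origin at the centre of its underside, z up
- large_bottle: larger of two white bottles with a pointed nozzle; loose, standing, rigid; 52 mm diameter straight-sided up to 80 mm, nozzle tip at 108 mm; origin at the centre of its underside, z up
- small_bottle: smaller white bottle with a pointed nozzle; loose, standing, rigid; 38 mm diameter straight-sided up to 64 mm, nozzle tip at 90 mm; origin at the centre of its underside, z up
- brush: wide flat brush, rigid, lying flat on the table; 150 mm long along its x, 12 mm thick; wooden handle 22 mm wide from x = -75 to +20 mm (grip it here), then a copper ferrule and dark head 50 mm wide to x = +75 mm; origin mid-length at the underside, z up; its centre of mass lies near its origin (x = +1 mm)
- jar_tray: plywood tray, fixed to the table, with two rectangular bays side by side along its y; 94 mm (x) by 159 mm (y), walls 5 mm thick and 22 mm high, floor 5 mm thick; origin at the centre of its underside, z up. Wide bay (84 by 80 mm inside) centred at y = -34.5 mm, narrow bay (84 by 64 mm) centred at y = +42.5 mm
- bottle_block: solid plywood block, fixed to the table, with two round blind holes along its y; 100 mm (x) by 190 mm (y), 34 mm high; holes 28 mm deep, their floor 6 mm above the table; origin at the centre of the underside, z up. Large hole (76 mm diameter) at y = -42 mm, small hole (62 mm) at y = +46 mm, both at x = 0
- brush_tray: long shallow undivided plywood tray, fixed to the table; 100 mm (x) by 210 mm (y), walls 5 mm thick and 18 mm high, floor 5 mm thick (inside 90 by 200 mm); origin at the centre of its underside, z up
- brush_mug: white mug holding a bunch of upright brushes, loose, standing at the robot's right (-y) side; 80 mm diameter, 95 mm high, brush tips up to about 190 mm high and within 45 mm of its axis; origin at the centre of its underside; to be left alone
- saucer: small white saucer standing among the things, fixed to the table; 64 mm diameter, 12 mm high; origin at the centre of its underside; not part of the job
Things that resemble listed ones, but are neither listed nor needed, are in the scene too. What is shaped like the large_jar but yellow is not meant. What is shaped like the jar_tray but turquoise is not meant.

How it is judged:
At the end, for the whole second after the job is handed in: Jars upright on the floor of the bay of their size (about 15 mm along, 18 mm across from its centre), bottles upright on the floor of the hole of their size (16 mm), brush flat on the brush tray's floor (28 mm across, 30 mm along, tilt under 0.1 rad); all at rest (x of large_jar in the frame of jar_tray between -0.018 and 0.018 m and y of large_jar in the frame of jar_tray between -0.0505 and -0.0185 m and z of large_jar in the frame of jar_tray between 0 and 0.011 m and angle between each of large_jar, small_jar, large_bottle, small_bottle's own z axis and vertical below 0.12 rad and linear speed of each of large_jar, small_jar, large_bottle, small_bottle, brush below 0.02 m/s and angular speed of each of large_jar, small_jar, large_bottle, small_bottle, brush below 0.2 rad/s and x of small_jar in the frame of jar_tray between -0.024 and 0.024 m and y of small_jar in the frame of jar_tray between 0.0275 and 0.0575 m and z of small_jar in the frame of jar_tray between 0 and 0.011 m and x of large_bottle in the frame of bottle_block between -0.016 and 0.016 m and y of large_bottle in the frame of bottle_block between -0.058 and -0.026 m and z of large_bottle in the frame of bottle_block between 0 and 0.012 m and x of small_bottle in the frame of bottle_block between -0.016 and 0.016 m and y of small_bottle in the frame of bottle_block between 0.03 and 0.062 m and z of small_bottle in the frame of bottle_block between 0 and 0.012 m and x of brush in the frame of brush_tray between -0.028 and 0.028 m and y of brush in the frame of brush_tray between -0.03 and 0.03 m and z of brush in the frame of brush_tray between 0 and 0.011 m and angle between brush's own z axis and vertical below 0.1 rad); the robot touches nothing.
It fails at once if a jar or bottle is tipped over (angle between any of large_jar, small_jar, large_bottle, small_bottle's own z axis and vertical above 0.7 rad).
It fails at once if the mug of brushes is shifted by more than 30 mm or tipped (distance of brush_mug from where it was at the start of the episode above 0.03 m or angle between brush_mug's own z axis and vertical above 0.3 rad).
It also fails if it takes over 125 s, if anything falls off the work surface, if the arm or the gripper's body presses on something with over 40 N, if the wrist force passes 120 N, or if a joint passes its speed limit or range.

ROBOT

A 6-joint arm with a two-finger parallel gripper is mounted at the origin on the work surface. World frame = base frame: x ahead of the robot, y to its left, z up, the work surface at z = 0. Lengths are in m, angles in rad, forces in N, time in s.
With the tool pointing down it reaches from about 0.35 to 0.775 m from the base axis. Payload 5.5 kg.
Tool frame: the origin (TCP) lies midway between the tips of the shut fingers; the grasp point (between the pads) lies 19 mm behind it (manip.grip_depth is the distance from the TCP to the grasp point, in m); x points along the fingers, z is the direction in which the jaws open and shut, and the axes are right-handed (so a half turn about x gives the same grasp; the last joint's range is limited). The gripper opens to 85 mm and grips with 20 to 120 N. Pads are 22 mm wide; open, the fingers measure 114 mm over their backs; the gripper's body (76 mm by 85 mm) begins 54 mm behind the grasp point. The pads swing forward as they close: fully open they stand 13 mm farther back than shut.
Start: joints at [-1.359, 0.313, 0.046, 1.304, 0, 1.431], TCP at [0.198, -0.54, 0.231] pointing down, gripper open.
Joint ranges: [-2.76, 2.76], [-0.86, 1.69], [-1.03, 1.26], [-2.2, 2.34], [-1.47, 1.5], [-3.14, 3.14]. Speed limits (rad/s): [2.57, 2.57, 3.14, 3.14, 3.14, 3.14].

INTERFACE

Orientations are given as a rotation vector (axis times angle).
In Python, from workcell import manip, grab_frame, calibration, workorder, finder gives the robot as it stands.
- The arm moves only by the tool arm_command, never from a script. Its arguments are lists of equal length, an entry for each row: "hand": the closure in counts, from 0 (fully open) to 255 (shut); "slide": the shift along the world's x, y, z in mm, a list of three; "rot": the turn, a rotation vector about the world's x, y, z in rad, a list of three. In form: {"hand": [hand, ...], "slide": [[x, y, z], ...], "rot": [[ax, ay, az], ...]}. A call has exactly 10 rows; each row is the pose to reach, as a shift and turn from the pose commanded when the call began; what a row does not reach only later rows make up. A row lasts 1/12 s, in which the tool goes at most 41.7 mm and 7.16 degrees, less where a joint would pass 70% of its speed; a pose out of reach is approached as far as the arm can. A call with a gripper value outside its range is refused whole. The fingers move at their own pace and stop on an object; "grip_force" is the grip in N (left out, the last holds). Time passes only in rows, so rows that repeat a pose let the fingers close, or fill a call up. It gives the time, the measured TCP pose, the force and the opening at its end, in the units of the state.
- manip.read_state(): the state, without advancing time (a new reading comes with each control period).
- grab_frame(name): name is "side" or "top"; returns the picture (400x640x3 uint8, red, green, blue); there is no depth.
- calibration(name): a dict with "fx", "fy", "cx", "cy" (pixels), "rvec" (rotation vector, rad) and "tvec" (3), from world to camera coordinates, as OpenCV has them. Camera axes: x right, y down, z forward; pixel columns grow to the right and rows downward; lengths in m; the calibration is good to about 2 mm. A picture is of the moment at which its call begins. calibration takes no time and is no camera call.
- workorder.hand_in(): hands the job in, once; it reports no verdict.
Trained networks look in the newest picture that a camera, given by its name, has taken for a name from the list of things; names that differ only in an ending like _2 or _b are one class to them, and where a whole thing is asked for, a point or a joint stands for the part that bears it (a point fixed in the world has none). Each returns a list of dicts, best first, with "confidence" (0 to 1); they miss things now and then, are a little off and sometimes report something else, mostly with a low value. They report only what shows in the picture. A call takes as long as a camera call. They do not tell look-alikes from the thing itself.
- finder.boxes_of(camera, target): "point" ([column, row] as shares, 0 to 1, of the picture: columns of its width, rows of its height, amid what is visible of it).
- finder.pinpoint(camera, target): "point" ([column, row] as shares, 0 to 1, of the picture: columns of its width, rows of its height: a listed point, or the origin of a listed thing).
The state is a dict: "t": time; "joints": joint angles; "joint_velocities": joint speeds; "tau": joint torques, N m; "position": TCP position; "orientation": TCP orientation; "ft_force": force on the tool from outside, world axes, zero at the start; "ft_torque": the same for the moment, N m; "width": finger opening in m.
Only numpy, scipy, OpenCV 4.12 (cv2) and the standard library are available. Lean on these libraries where they do the work, as an engineer would, in place of code of your own. Each camera call takes 0.05 s, during which the arm holds its last target.

## Working session

There is one attempt and no reset: what is moved stays moved. The work goes in short steps, Python scripts to look and compute and a tool call to move; the robot and the scene stay as the last step left them, time stands still between calls to the robot, and variables do not carry over. Pictures are saved under pics/ and viewed, and the job is handed in when it is done.

Besides the shell and the picture viewer there is one more tool, called after "Request:" as name(argument=value, ...) on one line, values as JSON. arm_command: Moves the arm, as the interface text tells. Its arguments: {"type":"object","properties":{"hand":{"type":"array","items":{"type":"number"}},"slide":{"type":"array","items":{"type":"array","items":{"type":"number"}}},"rot":{"type":"array","items":{"type":"array","items":{"type":"number"}}},"grip_force":{"type":"number"}},"required":["hand","slide","rot"]}

```bash
ls; mkdir -p pics; python3 - <<'E'
from workcell import manip, grab_frame, calibration, workorder, finder
import cv2
for n in ("top","side"):
    im=grab_frame(n); cv2.imwrite(f"pics/{n}0.png",im[:,:,::-1]); print(n,calibration(n))
print(manip.read_state())
E
```

```text
pics
top {'fx': 415.1093576718793, 'fy': 415.1093576718793, 'cx': 326.2447810437473, 'cy': 197.47714262474676, 'rvec': array([ 2.12273941, -2.16929267,  0.12734165]), 'tvec': array([0.02002168, 0.52331834, 1.25418282])}
side {'fx': 441.6996370807936, 'fy': 441.6996370807936, 'cx': 324.3492755049596, 'cy': 203.90418459181592, 'rvec': array([ 0.69090637, -2.71134621,  0.99150106]), 'tvec': array([0.45946584, 0.2092541 , 1.23030959])}
{'t': 0.1, 'joints': array([-1.35862015e+00,  3.13955885e-01,  4.50707548e-02,  1.30359586e+00,
       -4.76496642e-05,  1.43123881e+00]), 'joint_velocities': array([-0.00055044, -0.00049506,  0.00267442, -0.00241527,  0.00107252,
       -0.00013132]), 'tau': array([ 2.71160832e-03, -4.81728780e+01,  2.99242258e+01,  1.27681618e-02,
       -1.62589249e-04,  7.99415318e-06]), 'position': array([ 0.19800361, -0.53933649,  0.23047171]), 'orientation': array([ 0.94740681,  1.35661564, -0.94556782]), 'ft_force': array([-0.32406567,  0.18824462, -0.46794213]), 'ft_torque': array([ 0.00774045,  0.02817797, -0.03418586]), 'width': 0.08561343734153568}
```

View pics/top0.png

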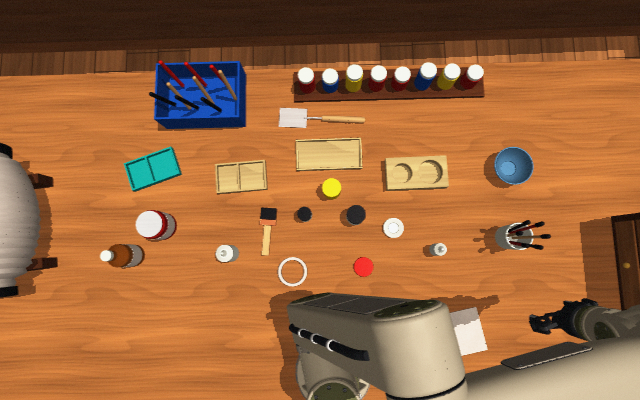

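View pics/side0.png

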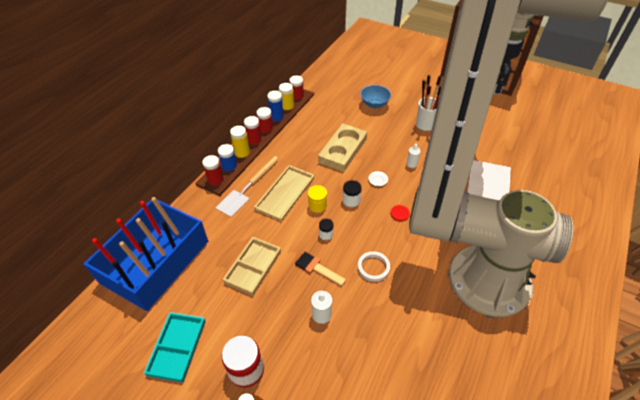

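```bash
cat > h.py <<'E'
import numpy as np, cv2
from workcell import manip, grab_frame, calibration, workorder, finder
def proj(c,P):
    k=calibration(c); K=np.array([[k['fx'],0,k['cx']],[0,k['fy'],k['cy']],[0,0,1]])
    return cv2.projectPoints(np.array(P,float).reshape(-1,3),k['rvec'],k['tvec'],K,None)[0][:,0]
def unproj(c,uv,z):
    k=calibration(c); R=cv2.Rodrigues(k['rvec'])[0]; t=np.array(k['tvec'])
    o=-R.T@t; d=R.T@np.array([(uv[0]-k['cx'])/k['fx'],(uv[1]-k['cy'])/k['fy'],1])
    return (o+d*(z-o[2])/d[2])
E
python3 - <<'E'
from h import *
names="large_jar small_jar large_bottle small_bottle brush jar_tray bottle_block brush_tray brush_mug saucer".split()
for n in names:
  for c in("top","side"):
    for r in finder.pinpoint(c,n)[:4]:
        if r['confidence']<.3: continue
        uv=np.array(r['point'])*[640,400]
        print(n,c,round(r['confidence'],2),uv.round(1),unproj(c,uv,0)[:2].round(4))
E
```

```text
large_jar top 0.88 [330.8 189.3] [ 0.5543 -0.006 ]
large_jar top 0.7 [352.6 217.4] [ 0.4628 -0.0729]
large_jar side 0.92 [317.6 201. ] [ 0.56   -0.0216]
large_jar side 0.88 [352.2 203.6] [ 0.4577 -0.0647]
small_jar top 0.74 [303.8 214.9] [0.474  0.0815]
small_jar side 0.49 [327.1 230.9] [0.4764 0.069 ]
large_bottle top 0.67 [230.2 251. ] [0.3652 0.3149]
large_bottle side 0.81 [322.6 312.9] [0.3585 0.3116]
small_bottle side 0.51 [412.4 167.6] [ 0.3482 -0.3081]
brush top 0.68 [268.6 231.8] [0.423  0.1936]
brush side 0.73 [323.4 266.2] [0.4261 0.1842]
jar_tray top 0.84 [238.  178.7] [0.5958 0.2919]
jar_tray top 0.59 [155.9 167.7] [0.6383 0.5593]
jar_tray side 0.88 [173.7 345.5] [0.6443 0.5684]
jar_tray side 0.67 [254.7 264.6] [0.6011 0.2733]
bottle_block top 0.93 [414.6 172.1] [ 0.604  -0.2757]
bottle_block side 0.88 [343.5 146.9] [ 0.6031 -0.2883]
brush_tray top 0.61 [327.9 153.3] [0.6723 0.0009]
brush_tray side 0.91 [289.2 192.5] [ 0.6592 -0.0091]
brush_mug top 0.62 [505.9 234.5] [ 0.3985 -0.5511]
brush_mug side 0.59 [423.9 123.7] [ 0.3955 -0.5469]
saucer top 0.84 [392.1 229.8] [ 0.4209 -0.1962]
saucer side 0.56 [379.4 185.5] [ 0.4135 -0.178 ]
```

```bash
python3 - <<'E'
from h import *
for n,(a,b,c,d) in {"top":(210,120,460,280),"side":(210,110,440,340)}.items():
    im=cv2.imread(f"pics/{n}0.png")[b:d,a:c]
    s=3 if n=="top" else 2.6
    cv2.imwrite(f"pics/{n}_z.png",cv2.resize(im,None,fx=s,fy=s,interpolation=cv2.INTER_CUBIC))
E
```

```text
(no output)
```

View pics/top_z.png

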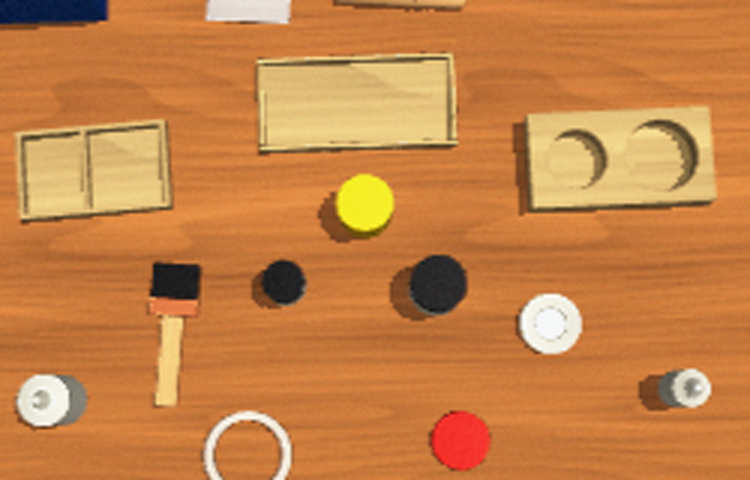

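View pics/side_z.png

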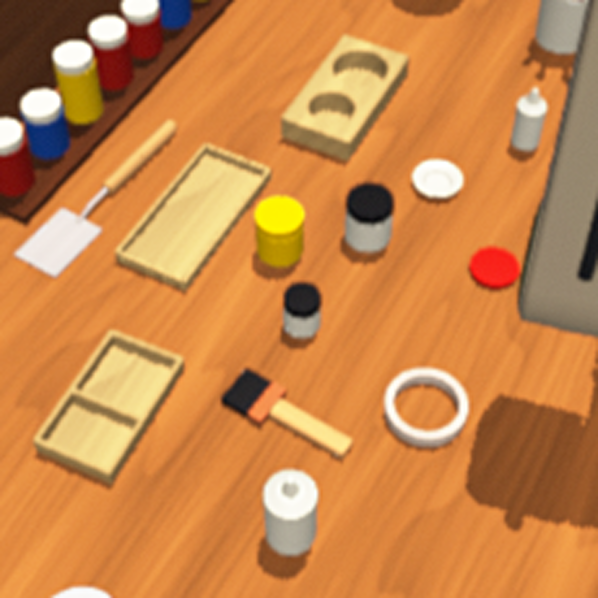

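```bash
python3 - <<'E'
from h import *
from scipy.optimize import least_squares
D={"jar_tray":(94,159,.022,[(16,133),(166,121),(172,207),(22,219)],[(113,333),(184,350),(108,463),(37,438)]),
"block":(100,190,.034,[(527,116),(709,107),(716,202),(531,209)],[(346,38),(408,69),(345,145),(284,120)]),
"brush_tray":(100,210,.018,[(257,60),(454,54),(457,144),(259,152)],[(207,147),(270,172),(183,277),(120,252)])}
for n,(lx,ly,z,t,s) in D.items():
    t=np.array(t)/3+[210,120]; s=np.array(s)/2.6+[210,110]
    lx/=1e3;ly/=1e3
    loc=np.array([(1,1),(1,-1),(-1,-1),(-1,1)])*[lx/2,ly/2]
    def pts(p,loc=loc):
        c,q=np.cos(p[2]),np.sin(p[2]); R=np.array([[c,-q],[q,c]])
        return np.c_[loc@R.T+p[:2],np.full(len(loc),z)]
    # order for side: view; match by nearest permutations
    ts=np.array([unproj("top",u,z)[:2] for u in t]); ss=np.array([unproj("side",u,z)[:2] for u in s])
    for nm,q in(("top",ts),("side",ss)):
        print(n,nm,q.mean(0).round(4)); 
        best=min((least_squares(lambda p:(pts(p)[:,:2]-np.roll(q,k,0)).ravel(),[*q.mean(0),0]) for k in range(4)),key=lambda r:r.cost+ (abs(r.x[2])>.8))
        print('  fit',best.x.round(4),'rms mm',(np.sqrt(2*best.cost/8)*1e3).round(2))
im=cv2.cvtColor(cv2.imread("pics/top0.png"),cv2.COLOR_BGR2GRAY); im2=cv2.cvtColor(cv2.imread("pics/side0.png"),cv2.COLOR_BGR2GRAY)
def blob(g,seed,r,th=45):
    m=np.zeros_like(g); m[seed[1]-r:seed[1]+r,seed[0]-r:seed[0]+r]=(g<th)[seed[1]-r:seed[1]+r,seed[0]-r:seed[0]+r]*255
    k,l,st,c=cv2.connectedComponentsWithStats(m); i=l[seed[1],seed[0]]; return st[i],c[i]
for n,tp,sd,r,z in(("large",(356,214),(352,187),14,.064),("small",(304,214),(326,225),11,.050)):
    for c,g,s in(("top",im,tp),("side",im2,sd)):
        st,ce=blob(g,s,r); print(n,c,st,ce.round(1),unproj(c,(st[0]+(st[2]-1)/2,st[1]+(st[3]-1)/2),z).round(4),unproj(c,ce,z).round(4))
# nozzles
for n,t,s,z in (("LB",(41,400),(291,488),.108),("SB",(692,386),(534,94),.09)):
    print(n,unproj("top",np.array(t)/3+[210,120],z),unproj("side",np.array(s)/2.6+[210,110],z))
# brush corners top view
for u in ((177,262),(152,263),(200,264),(151,314),(198,317),(157,405),(177,405),(162,317),(183,317)):
    print("brush",u,unproj("top",np.array(u)/3+[210,120],.012)[:2].round(4))
for u in ((247,369),(222,398),(286,388),(264,420),(352,437),(342,455)):
    print("brush side",u,unproj("side",np.array(u)/2.6+[210,110],.012)[:2].round(4))
E
```

```text
jar_tray top [0.5982 0.2765]
  fit [0.5982 0.2765 0.062 ] rms mm 0.73
jar_tray side [0.601  0.2776]
  fit [0.601  0.2776 0.0779] rms mm 5.42
block top [ 0.5952 -0.2758]
  fit [ 0.5952 -0.2758  0.018 ] rms mm 0.65
block side [ 0.5918 -0.2621]
  fit [ 0.5918 -0.2621 -0.034 ] rms mm 6.07
brush_tray top [ 0.6653 -0.0024]
  fit [ 0.6653 -0.0024  0.0106] rms mm 0.59
brush_tray side [0.6643 0.0029]
  fit [ 0.6643  0.0029 -0.0055] rms mm 5.22
large top [347 205  18  19 222] [355.  214.1] [ 0.4675 -0.0789  0.064 ] [ 0.4671 -0.0774  0.064 ]
large side [344 181  17  15 194] [351.8 187.9] [ 0.4648 -0.0712  0.064 ] [ 0.4656 -0.0713  0.064 ]
small top [297 207  14  14 143] [303.7 213.6] [0.4738 0.079  0.05  ] [0.4735 0.0783 0.05  ]
small side [320 220  13  12 127] [325.7 225.2] [0.4709 0.0861 0.05  ] [0.4722 0.0855 0.05  ]
LB [0.35794018 0.30719926 0.108     ] [0.3529687  0.32386999 0.108     ]
SB [ 0.35839676 -0.32196462  0.09      ] [ 0.35483965 -0.3151181   0.09      ]
brush (177, 262) [0.4994 0.1904]
brush (152, 263) [0.4989 0.2167]
brush (200, 264) [0.4967 0.1661]
brush (151, 314) [0.4452 0.2178]
brush (198, 317) [0.441  0.1685]
brush (157, 405) [0.3507 0.2115]
brush (177, 405) [0.3503 0.1907]
brush (162, 317) [0.4419 0.2062]
brush (183, 317) [0.4414 0.1842]
brush side (247, 369) [0.4923 0.1738]
brush side (222, 398) [0.4971 0.2196]
brush side (286, 388) [0.4421 0.175 ]
brush side (264, 420) [0.4431 0.2219]
brush side (352, 437) [0.3506 0.1954]
brush side (342, 455) [0.35   0.2198]
```

```bash
python3 - <<'E'
from h import *
s=manip.read_state(); print(cv2.Rodrigues(s['orientation'])[0].round(3))
print(dir(manip), s['t'])
E
```

```text
[[ 0.     0.939  0.345]
 [-0.     0.345 -0.939]
 [-1.    -0.     0.   ]]
['MotionError', '__class__', '__delattr__', '__dict__', '__dir__', '__doc__', '__eq__', '__format__', '__ge__', '__getattribute__', '__getstate__', '__gt__', '__hash__', '__init__', '__init_subclass__', '__le__', '__lt__', '__module__', '__ne__', '__new__', '__reduce__', '__reduce_ex__', '__repr__', '__setattr__', '__sizeof__', '__str__', '__subclasshook__', '__weakref__', 'grip_depth', 'read_state'] 1.1
```

Request:
arm_command(hand=[0, 0, 0, 0, 0, 0, 0, 0, 0, 0], slide=[[269, 463, 0], [269, 463, 0], [269, 463, 0], [269, 463, 0], [269, 463, 0], [269, 463, 0], [269, 463, 0], [269, 463, 0], [269, 463, 0], [269, 463, 0]], rot=[[0, 0, 1.219], [0, 0, 1.219], [0, 0, 1.219], [0, 0, 1.219], [0, 0, 1.219], [0, 0, 1.219], [0, 0, 1.219], [0, 0, 1.219], [0, 0, 1.219], [0, 0, 1.219]], grip_force=40)

```text
t: 1.93
position: [0.4081, -0.1777, 0.2317]
orientation: [-0.005, 1.57, 0.004]
ft_force: [0.6, -0.5, -0.2]
width: 0.0851
```

Request:
arm_command(hand=[0, 0, 0, 0, 0, 0, 0, 0, 0, 0], slide=[[57, 97, -100], [57, 97, -100], [57, 97, -100], [57, 97, -100], [57, 97, -100], [57, 97, -100], [57, 97, -100], [57, 97, -100], [57, 97, -100], [57, 97, -100]], rot=[[0, 0, 0], [0, 0, 0], [0, 0, 0], [0, 0, 0], [0, 0, 0], [0, 0, 0], [0, 0, 0], [0, 0, 0], [0, 0, 0], [0, 0, 0]])

```text
t: 2.77
position: [0.4648, -0.0837, 0.1324]
orientation: [0.001, 1.569, -0.002]
ft_force: [-0.3, -1.4, -0.3]
width: 0.0855
```

```bash
python3 - <<'E'
from h import *
s=manip.read_state(); print(s['position'],s['orientation'])
for n in ("top","side"):
    im=grab_frame(n)[:,:,::-1].copy(); cv2.imwrite(f"pics/{n}1.png",im)
    u=proj(n,s['position'])[0]; print(n,u)
    x,y=[int(v) for v in u]; c=im[max(0,y-60):y+60,x-70:x+70]; c=cv2.resize(c,None,fx=5,fy=5,interpolation=cv2.INTER_CUBIC)
    p=(u-[x-70,max(0,y-60)]+.5)*5; cv2.drawMarker(c,(int(p[0]),int(p[1])),(0,0,255),0,20,1); cv2.imwrite(f"pics/{n}1z.png",c)
E
```

```text
[ 0.46484443 -0.08372441  0.13236008] [ 7.99992131e-04  1.56884486e+00 -2.03396232e-03]
top [358.53302015 212.66229238]
side [354.86831086 169.87489357]
```

View pics/top1z.png

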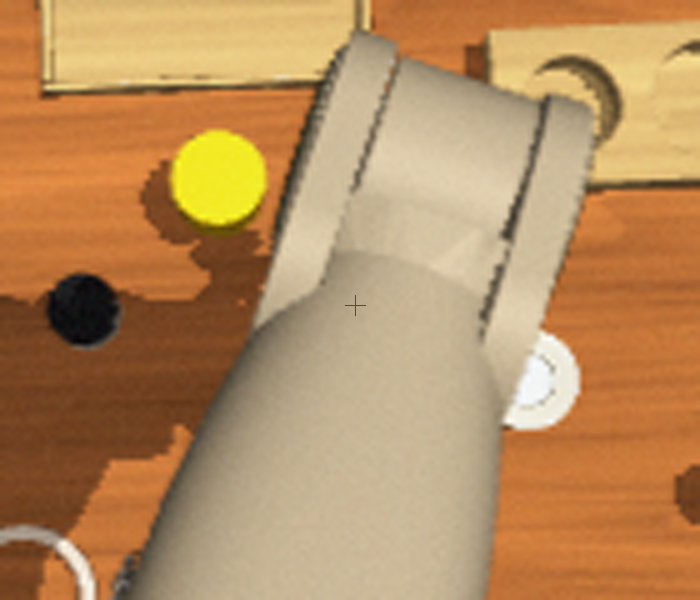

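View pics/side1z.png

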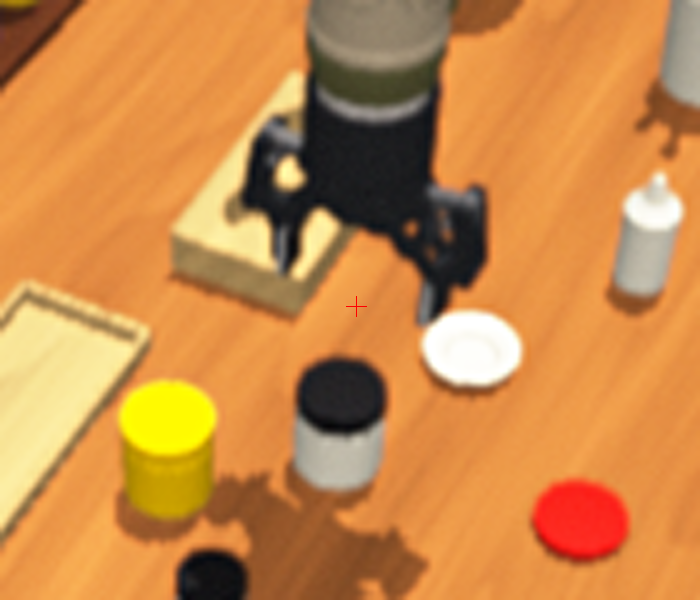

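```bash
python3 - <<'E'
from h import *
s=manip.read_state();p=s['position'];R=cv2.Rodrigues(s['orientation'])[0];print(p)
u0=np.array([354-70,169-60])
T=[p+R@np.array([-.013,0,q]) for q in(.0475,-.0475)]
print((proj("side",T)-u0+.5)*5)
# sensitivity
print((proj("side",p+[0,.01,0])-proj("side",p))*5,(proj("side",p+[0.01,0,0])-proj("side",p))*5)
E
```

```text
[ 0.46463367 -0.08336944  0.13199454]
[[286.90788539 265.49196303]
 [430.66598159 319.91749236]]
[[-7.39268931 10.53508027]] [[-14.99004463  -5.67855411]]
```

```bash
cat >> h.py <<'E'
def box(p,lx,ly,z,n=None):
    c,s=np.cos(p[2]),np.sin(p[2]); q=np.array([(1,1),(1,-1),(-1,-1),(-1,1)])*[lx/2,ly/2]
    return np.c_[q@np.array([[c,s],[-s,c]])+p[:2],np.full(4,z)]
def circ(p,x,y,r,z):
    c,s=np.cos(p[2]),np.sin(p[2]); a=np.linspace(0,2*np.pi,48); 
    X=x+r*np.cos(a);Y=y+r*np.sin(a); return np.c_[p[0]+c*X-s*Y,p[1]+s*X+c*Y,np.full(48,z)]
def overlay(cam,img,curves,crop,sc,out):
    a,b,c,d=crop; im=cv2.resize(img[b:d,a:c],None,fx=sc,fy=sc,interpolation=cv2.INTER_CUBIC)
    for cu in curves:
        u=(proj(cam,cu)-[a,b]+.5)*sc
        cv2.polylines(im,[np.round(u*8).astype(np.int32)],True,(0,0,255),1,cv2.LINE_AA,3)
    cv2.imwrite(out,im)
E
cat > ov.py <<'E'
from h import *
def curves(P):
    C=[]
    p=P['jt'];C+=[box(p,.094,.159,.022),circ(p,0,-.034,.003,.005)]
    p=P['bb'];C+=[box(p,.1,.19,.034),circ(p,0,-.042,.038,.034),circ(p,0,.046,.031,.034)]
    p=P['bt'];C+=[box(p,.1,.21,.018)]
    for k,r,h in(('lj',.029,.064),('sj',.022,.05),('lb',.026,.08),('sb',.019,.064)):
        if k in P: p=(*P[k],0);C+=[circ(p,0,0,r,h),circ(p,0,0,r,0)]
    return C
P=dict(jt=(.600,.279,.062),bb=(.595,-.272,.018),bt=(.666,.001,.01),lj=(.466,-.075),sj=(.473,.082),lb=(.357,.314),sb=(.357,-.318))
if __name__=="__main__":
    overlay("top",cv2.imread("pics/top0.png"),curves(P),(210,120,460,280),3,"pics/ovt.png")
    overlay("side",cv2.imread("pics/side0.png"),curves(P),(210,110,440,340),2.6,"pics/ovs.png")
E
python3 ov.py
```

```text
(no output)
```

View pics/ovt.png

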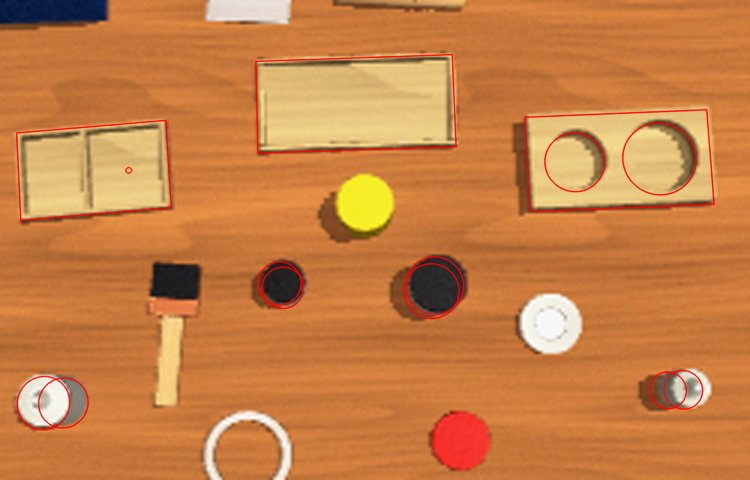

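View pics/ovs.png

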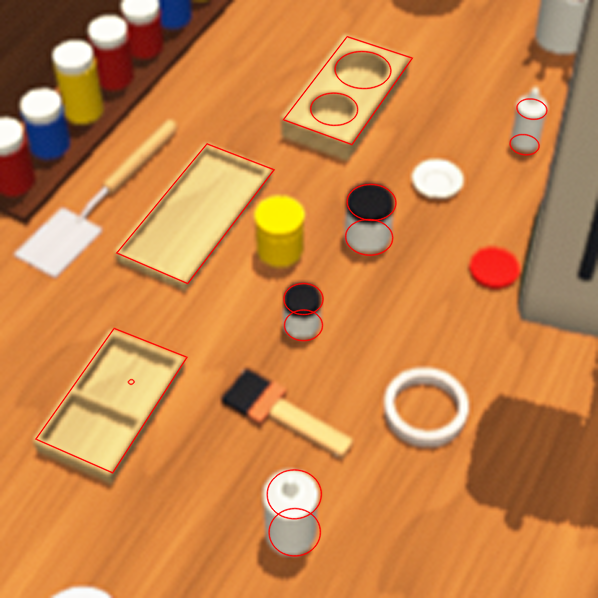

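Request:
arm_command(hand=[0, 0, 0, 0, 0, 0, 0, 0, 0, 0], slide=[[1, 8, -20], [1, 8, -40], [1, 8, -60], [1, 8, -80], [1, 8, -95], [1, 8, -108], [1, 8, -108], [1, 8, -108], [1, 8, -108], [1, 8, -108]], rot=[[0, 0, 0], [0, 0, 0], [0, 0, 0], [0, 0, 0], [0, 0, 0], [0, 0, 0], [0, 0, 0], [0, 0, 0], [0, 0, 0], [0, 0, 0]])

```text
t: 3.7
position: [0.4664, -0.075, 0.0244]
orientation: [-0.0, 1.569, -0.001]
ft_force: [0.2, 0.4, -0.3]
width: 0.0849
```

Request:
arm_command(hand=[255, 255, 255, 255, 255, 255, 255, 255, 255, 255], slide=[[0, 0, 0], [0, 0, 0], [0, 0, 0], [0, 0, 0], [0, 0, 0], [0, 0, 0], [0, 0, 0], [0, 0, 0], [0, 0, 0], [0, 0, 0]], rot=[[0, 0, 0], [0, 0, 0], [0, 0, 0], [0, 0, 0], [0, 0, 0], [0, 0, 0], [0, 0, 0], [0, 0, 0], [0, 0, 0], [0, 0, 0]])

```text
t: 4.53
position: [0.4664, -0.0748, 0.0245]
orientation: [-0.001, 1.569, -0.0]
ft_force: [-0.8, -0.1, 5.2]
width: 0.0565
```

Request:
arm_command(hand=[255, 255, 255, 255, 255, 255, 255, 255, 255, 255], slide=[[0, 0, 10], [0, 0, 25], [0, 0, 50], [0, 0, 80], [0, 0, 100], [10, 25, 100], [25, 60, 100], [38, 90, 100], [50, 120, 100], [64, 150, 100]], rot=[[0, 0, 0], [0, 0, 0], [0, 0, 0], [0, 0, 0], [0, 0, 0], [0, 0, 0], [0, 0, 0], [0, 0, 0.062], [0, 0, 0.062], [0, 0, 0.062]])

```text
t: 5.37
position: [0.5291, 0.0769, 0.1232]
orientation: [-0.049, 1.571, 0.049]
ft_force: [-0.1, -0.4, -2.1]
width: 0.0566
```

Request:
arm_command(hand=[255, 255, 255, 255, 255, 255, 255, 255, 255, 255], slide=[[14, 33, 0], [28, 66, 0], [42, 99, 0], [56, 132, 0], [68, 155, 0], [72, 169, 0], [72, 169, 0], [72, 169, 0], [72, 169, 0], [72, 169, 0]], rot=[[0, 0, 0], [0, 0, 0], [0, 0, 0], [0, 0, 0], [0, 0, 0], [0, 0, 0], [0, 0, 0], [0, 0, 0], [0, 0, 0], [0, 0, 0]])

```text
t: 6.2
position: [0.6008, 0.2433, 0.1231]
orientation: [-0.048, 1.571, 0.047]
ft_force: [-0.1, 0.7, -2.0]
width: 0.0563
```

```bash
cat > snap.py <<'E'
import sys
from h import *
s=manip.read_state(); print(s['t'],s['position'].round(4),s['orientation'].round(3),s['ft_force'].round(1),round(s['width'],4))
tag=sys.argv[1]
for n,cr,sc in (("top",(210,110,460,280),3),("side",(210,90,440,340),2.4)):
    if len(sys.argv)>2 and n not in sys.argv[2]: continue
    a,b,c,d=cr; im=grab_frame(n)[:,:,::-1]; cv2.imwrite(f"pics/{n}_{tag}_raw.png",im)
    cv2.imwrite(f"pics/{n}_{tag}.png",cv2.resize(im[b:d,a:c],None,fx=sc,fy=sc,interpolation=cv2.INTER_CUBIC))
E
python3 snap.py a side
```

```text
6.2 [0.6008 0.2433 0.1231] [-0.048  1.571  0.047] [-0.1  0.7 -2. ] 0.0563
```

View pics/side_a.png

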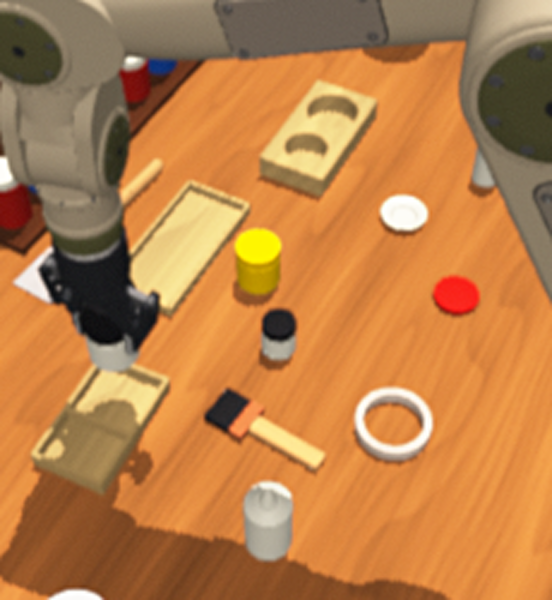

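Request:
arm_command(hand=[255, 255, 255, 255, 255, 255, 255, 255, 255, 255], slide=[[1, 1, -20], [1, 1, -40], [1, 1, -58], [1, 1, -72], [1, 1, -82], [1, 1, -88], [1, 1, -91], [1, 1, -93], [1, 1, -93], [1, 1, -93]], rot=[[0, 0, 0], [0, 0, 0], [0, 0, 0], [0, 0, 0], [0, 0, 0], [0, 0, 0], [0, 0, 0], [0, 0, 0], [0, 0, 0], [0, 0, 0]])

```text
t: 7.08
position: [0.6031, 0.2456, 0.0312]
orientation: [-0.048, 1.569, 0.049]
ft_force: [0.5, -0.1, -2.4]
width: 0.0564
```

Request:
arm_command(hand=[255, 255, 255, 255, 0, 0, 0, 0, 0, 0], slide=[[0, 0, -1], [0, 0, -1.5], [0, 0, -2], [0, 0, -2], [0, 0, -2], [0, 0, -2], [0, 0, -2], [0, 0, -2], [0, 0, -2], [0, 0, -2]], rot=[[0, 0, 0], [0, 0, 0], [0, 0, 0], [0, 0, 0], [0, 0, 0], [0, 0, 0], [0, 0, 0], [0, 0, 0], [0, 0, 0], [0, 0, 0]])

```text
t: 7.92
position: [0.6024, 0.2454, 0.0282]
orientation: [-0.049, 1.57, 0.049]
ft_force: [-0.5, -1.0, -0.4]
width: 0.0853
```

Request:
arm_command(hand=[0, 0, 0, 0, 0, 0, 0, 0, 0, 0], slide=[[0, 0, 20], [0, 0, 50], [0, 0, 75], [0, 0, 90], [-20, -25, 90], [-42, -54, 90], [-64, -81, 90], [-86, -108, 90], [-108, -136, 90], [-129, -163, 90]], rot=[[0, 0, 0], [0, 0, 0], [0, 0, 0], [0, 0, 0], [0, 0, 0], [0, 0, 0], [0, 0, -0.062], [0, 0, -0.062], [0, 0, -0.062], [0, 0, -0.062]])

```text
t: 8.75
position: [0.472, 0.0814, 0.1183]
orientation: [-0.001, 1.571, 0.0]
ft_force: [0.6, 0.1, -0.5]
width: 0.0855
```

```bash
python3 snap.py b
```

```text
8.75 [0.472  0.0814 0.1183] [-1.000e-03  1.571e+00  0.000e+00] [ 0.6  0.1 -0.5] 0.0855
```

View pics/side_b.png

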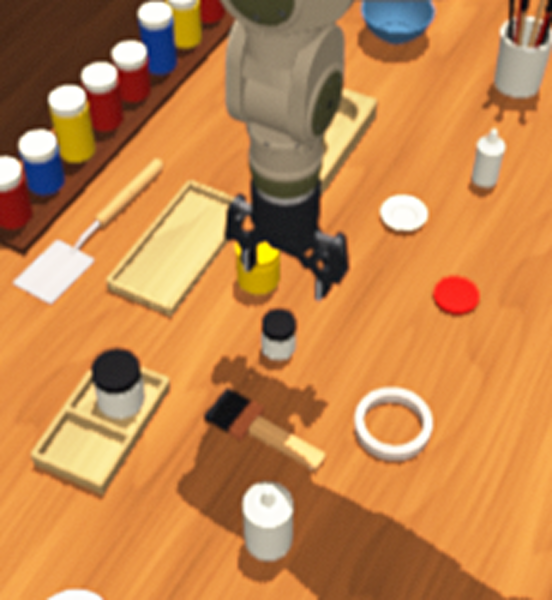

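View pics/top_b.png

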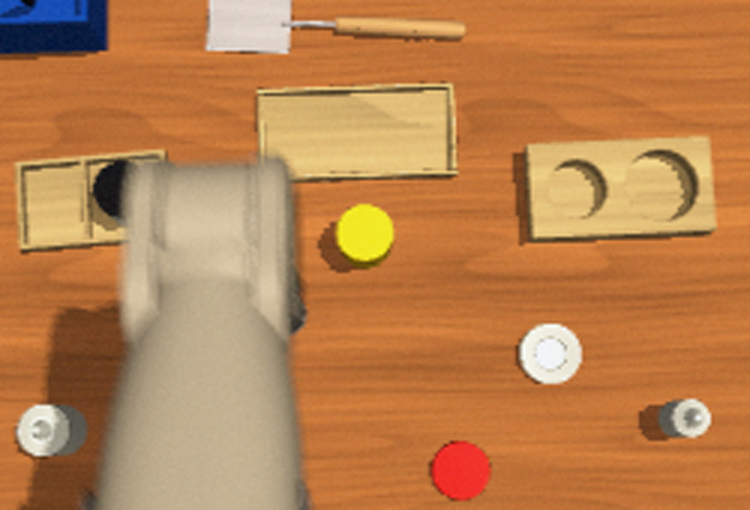

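Request:
arm_command(hand=[0, 0, 0, 0, 0, 0, 0, 0, 0, 0], slide=[[0.5, 0.5, -20], [0.5, 0.5, -40], [0.5, 0.5, -60], [0.5, 0.5, -78], [0.5, 0.5, -90], [0.5, 0.5, -96], [0.5, 0.5, -96], [0.5, 0.5, -96], [0.5, 0.5, -96], [0.5, 0.5, -96]], rot=[[0, 0, 0], [0, 0, 0], [0, 0, 0], [0, 0, 0], [0, 0, 0], [0, 0, 0], [0, 0, 0], [0, 0, 0], [0, 0, 0], [0, 0, 0]])

```text
t: 9.68
position: [0.475, 0.083, 0.0233]
orientation: [-0.0, 1.569, 0.0]
ft_force: [-0.1, -0.0, -0.2]
width: 0.0855
```

Request:
arm_command(hand=[255, 255, 255, 255, 255, 255, 255, 255, 255, 255], slide=[[0, 0, 0], [0, 0, 0], [0, 0, 0], [0, 0, 0], [0, 0, 0], [0, 0, 0], [0, 0, 0], [0, 0, 0], [0, 0, 0], [0, 0, 0]], rot=[[0, 0, 0], [0, 0, 0], [0, 0, 0], [0, 0, 0], [0, 0, 0], [0, 0, 0], [0, 0, 0], [0, 0, 0], [0, 0, 0], [0, 0, 0]])

```text
t: 10.52
position: [0.4743, 0.0829, 0.0229]
orientation: [0.0, 1.57, -0.0]
ft_force: [-0.8, -0.4, 5.9]
width: 0.0419
```

Request:
arm_command(hand=[255, 255, 255, 255, 255, 255, 255, 255, 255, 255], slide=[[0, 0, 10], [0, 0, 25], [0, 0, 50], [0, 0, 80], [0, 0, 100], [14, 25, 100], [28, 54, 100], [43, 83, 100], [58, 112, 100], [73, 141, 100]], rot=[[0, 0, 0], [0, 0, 0], [0, 0, 0], [0, 0, 0], [0, 0, 0], [0, 0, 0], [0, 0, 0], [0, 0, 0.062], [0, 0, 0.062], [0, 0, 0.062]])

```text
t: 11.35
position: [0.5472, 0.2252, 0.1227]
orientation: [-0.049, 1.57, 0.049]
ft_force: [0.2, -0.7, -1.3]
width: 0.042
```

Request:
arm_command(hand=[255, 255, 255, 255, 255, 255, 255, 255, 255, 255], slide=[[14, 28, 0], [28, 56, 0], [40, 78, 0], [46, 92, 0], [49, 97, 0], [50, 98, 0], [50, 98, 0], [50, 98, 0], [50, 98, 0], [50, 98, 0]], rot=[[0, 0, 0], [0, 0, 0], [0, 0, 0], [0, 0, 0], [0, 0, 0], [0, 0, 0], [0, 0, 0], [0, 0, 0], [0, 0, 0], [0, 0, 0]])

```text
t: 12.18
position: [0.5967, 0.3209, 0.1227]
orientation: [-0.048, 1.57, 0.048]
ft_force: [-0.6, -0.1, -0.8]
width: 0.0419
```

Request:
arm_command(hand=[255, 255, 255, 255, 255, 255, 255, 255, 255, 255], slide=[[0, 0, -20], [0, 0, -40], [0, 0, -60], [0, 0, -75], [0, 0, -85], [0, 0, -90], [0, 0, -93], [0, 0, -95], [0, 0, -96], [0, 0, -96]], rot=[[0, 0, 0], [0, 0, 0], [0, 0, 0], [0, 0, 0], [0, 0, 0], [0, 0, 0], [0, 0, 0], [0, 0, 0], [0, 0, 0], [0, 0, 0]])

```text
t: 13.02
position: [0.5976, 0.3221, 0.028]
orientation: [-0.048, 1.568, 0.049]
ft_force: [-1.2, -0.5, 2.2]
width: 0.0417
```

Contact felt; open.

Request:
arm_command(hand=[255, 0, 0, 0, 0, 0, 0, 0, 0, 0], slide=[[0, 0, 0], [0, 0, 0], [0, 0, 0], [0, 0, 0], [0, 0, 0], [0, 0, 0], [0, 0, 0], [0, 0, 5], [0, 0, 20], [0, 0, 45]], rot=[[0, 0, 0], [0, 0, 0], [0, 0, 0], [0, 0, 0], [0, 0, 0], [0, 0, 0], [0, 0, 0], [0, 0, 0], [0, 0, 0], [0, 0, 0]])

```text
t: 13.85
position: [0.5948, 0.3211, 0.069]
orientation: [-0.05, 1.576, 0.047]
ft_force: [0.1, -0.0, 0.0]
width: 0.0856
```

Request:
arm_command(hand=[0, 0, 0, 0, 0, 0, 0, 0, 0, 0], slide=[[0, 0, 30], [0, 0, 65], [-10, 0, 90], [-40, -2, 95], [-80, -4, 95], [-120, -5, 95], [-160, -6, 95], [-200, -7, 95], [-230, -7, 95], [-238, -7, 95]], rot=[[0, 0, 0], [0, 0, 0], [0, 0, 0], [0, 0, 0], [0, 0, -0.062], [0, 0, -0.062], [0, 0, -0.062], [0, 0, -0.062], [0, 0, -0.062], [0, 0, -0.062]])

```text
t: 14.68
position: [0.3539, 0.3141, 0.1667]
orientation: [-0.003, 1.573, 0.001]
ft_force: [-0.3, -0.4, -0.6]
width: 0.0854
```

```bash
python3 snap.py c side; python3 - <<'E'
from h import *
im=cv2.imread("pics/side_c_raw.png")[180:380,200:400]
C=[]
P=(.357,.314,0)
overlay("side",cv2.imread("pics/side_c_raw.png"),[circ(P,0,0,.026,.08),circ(P,0,0,.026,0)],(200,180,400,380),4,"pics/side_cz.png")
E
```

```text
14.6833 [0.3539 0.3141 0.1667] [-3.000e-03  1.573e+00  1.000e-03] [-0.3 -0.4 -0.6] 0.0854
```

View pics/side_c.png

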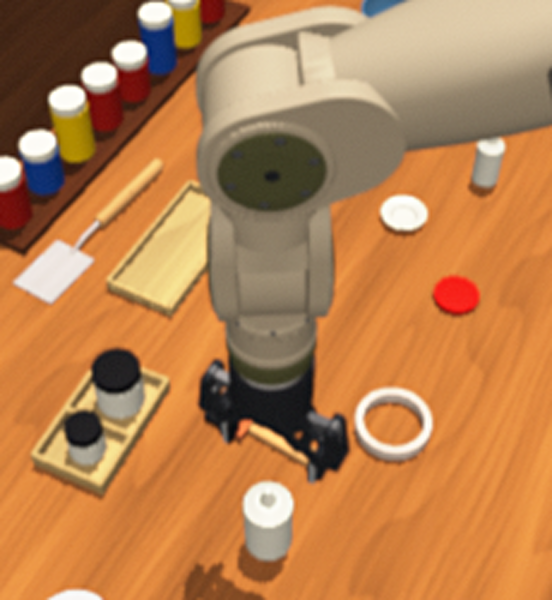

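View pics/side_cz.png

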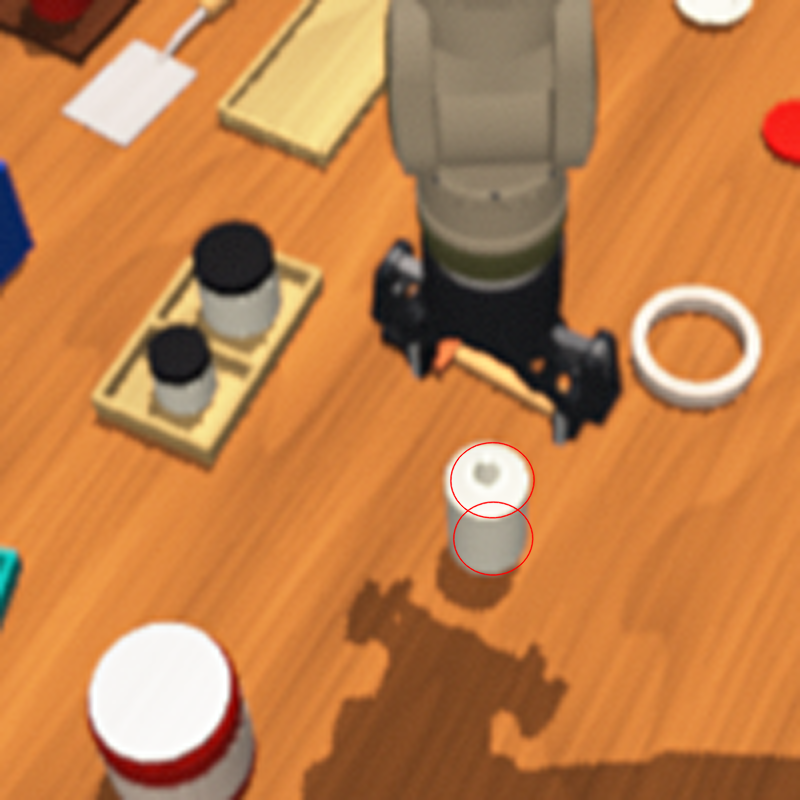

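Request:
arm_command(hand=[0, 0, 0, 0, 0, 0, 0, 0, 0, 0], slide=[[3, 0, -15], [3, 0, -35], [3, 0, -55], [3, 0, -75], [3, 0, -95], [3, 0, -110], [3, 0, -119], [3, 0, -122], [3, 0, -122], [3, 0, -122]], rot=[[0, 0, 0], [0, 0, 0], [0, 0, 0], [0, 0, 0], [0, 0, 0], [0, 0, 0], [0, 0, 0], [0, 0, 0], [0, 0, 0], [0, 0, 0]])

```text
t: 15.57
position: [0.3629, 0.3153, 0.0449]
orientation: [0.001, 1.57, 0.0]
ft_force: [0.3, 0.2, 0.8]
width: 0.0855
```

Request:
arm_command(hand=[255, 255, 255, 255, 255, 255, 255, 255, 255, 255], slide=[[0, 0, 0], [0, 0, 0], [0, 0, 0], [0, 0, 0], [0, 0, 0], [0, 0, 0], [0, 0, 0], [0, 0, 0], [0, 0, 0], [0, 0, 0]], rot=[[0, 0, 0], [0, 0, 0], [0, 0, 0], [0, 0, 0], [0, 0, 0], [0, 0, 0], [0, 0, 0], [0, 0, 0], [0, 0, 0], [0, 0, 0]])

```text
t: 16.4
position: [0.3625, 0.3153, 0.0454]
orientation: [0.001, 1.569, 0.001]
ft_force: [-0.9, -1.0, 5.2]
width: 0.0507
```

Request:
arm_command(hand=[255, 255, 255, 255, 255, 255, 255, 255, 255, 255], slide=[[0, 0, 10], [0, 0, 25], [0, 0, 50], [0, 0, 75], [10, -15, 90], [22, -45, 90], [35, -80, 90], [48, -115, 90], [61, -150, 90], [73, -185, 90]], rot=[[0, 0, 0], [0, 0, 0], [0, 0, 0], [0, 0, 0], [0, 0, 0], [0, 0, 0], [0, 0, 0], [0, 0, 0], [0, 0, 0], [0, 0, 0]])

```text
t: 17.23
position: [0.4353, 0.1285, 0.1351]
orientation: [-0.0, 1.57, 0.001]
ft_force: [0.2, -0.1, -1.5]
width: 0.0513
```

Request:
arm_command(hand=[255, 255, 255, 255, 255, 255, 255, 255, 255, 255], slide=[[12, -35, 0], [25, -70, 0], [38, -105, 0], [51, -140, 0], [64, -175, 0], [77, -210, 0], [90, -245, 0], [103, -280, 0], [116, -315, 0], [129, -350, 0]], rot=[[0, 0, 0], [0, 0, 0], [0, 0, 0], [0, 0, 0], [0, 0, 0], [0, 0, 0], [0, 0, 0], [0, 0, 0], [0, 0, 0], [0, 0, 0]])

```text
t: 18.07
position: [0.5641, -0.2218, 0.1348]
orientation: [0.0, 1.571, -0.0]
ft_force: [0.2, 1.1, -1.1]
width: 0.0512
```

Request:
arm_command(hand=[255, 255, 255, 255, 255, 255, 255, 255, 255, 255], slide=[[10, -30, 0], [20, -58, 0], [28, -80, 0], [32, -90, 0], [33, -93, 0], [33, -93, 0], [33, -93, 0], [33, -93, 0], [33, -93, 0], [33, -93, 0]], rot=[[0, 0, 0.018], [0, 0, 0.018], [0, 0, 0.018], [0, 0, 0.018], [0, 0, 0.018], [0, 0, 0.018], [0, 0, 0.018], [0, 0, 0.018], [0, 0, 0.018], [0, 0, 0.018]])

```text
t: 18.9
position: [0.5969, -0.312, 0.1347]
orientation: [-0.015, 1.571, 0.015]
ft_force: [-0.1, -0.4, -1.4]
width: 0.051
```

```bash
python3 snap.py d side; python3 - <<'E'
from h import *
p=manip.read_state()['position']; z=p[2]-.0454
P=(p[0],p[1],0)
b=(.596,-.274,.018)
overlay("side",cv2.imread("pics/side_d_raw.png"),[circ(P,0,0,.026,z),circ(P,0,0,.026,z+.08),circ(b,0,-.042,.038,.034),circ(b,0,.046,.031,.034)],(270,60,450,200),4,"pics/side_dz.png")
E
```

```text
18.9 [ 0.5969 -0.312   0.1347] [-0.015  1.571  0.015] [-0.1 -0.4 -1.4] 0.051
```

View pics/side_dz.png

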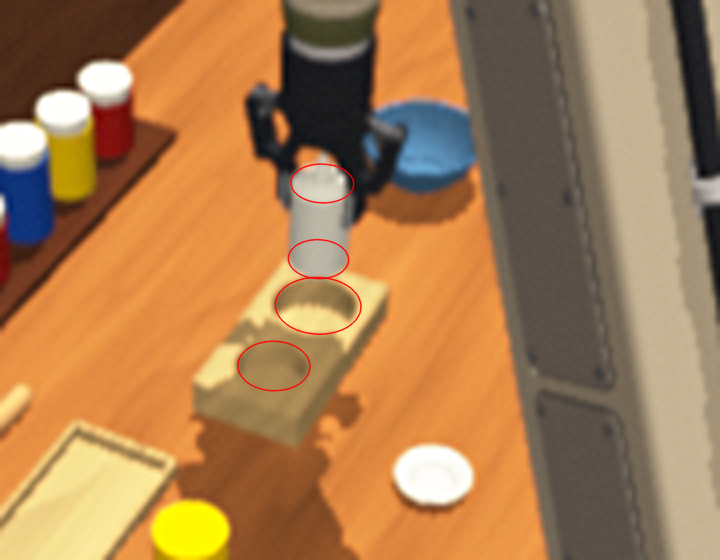

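Request:
arm_command(hand=[255, 255, 255, 255, 255, 255, 255, 255, 255, 255], slide=[[0, -3, 0], [0, -3, -20], [0, -3, -40], [0, -3, -55], [0, -3, -67], [0, -3, -74], [0, -3, -79], [0, -3, -82], [0, -3, -83], [0, -3, -83]], rot=[[0, 0, 0], [0, 0, 0], [0, 0, 0], [0, 0, 0], [0, 0, 0], [0, 0, 0], [0, 0, 0], [0, 0, 0], [0, 0, 0], [0, 0, 0]])

```text
t: 19.78
position: [0.5973, -0.3163, 0.0519]
orientation: [-0.015, 1.57, 0.014]
ft_force: [0.2, 0.3, -1.1]
width: 0.0514
```

Request:
arm_command(hand=[255, 255, 255, 0, 0, 0, 0, 0, 0, 0], slide=[[0, 0, -1], [0, 0, -2], [0, 0, -2], [0, 0, -2], [0, 0, -2], [0, 0, -2], [0, 0, -2], [0, 0, -2], [0, 0, 10], [0, 0, 40]], rot=[[0, 0, 0], [0, 0, 0], [0, 0, 0], [0, 0, 0], [0, 0, 0], [0, 0, 0], [0, 0, 0], [0, 0, 0], [0, 0, 0], [0, 0, 0]])

```text
t: 20.62
position: [0.5941, -0.3141, 0.0874]
orientation: [-0.01, 1.578, 0.018]
ft_force: [-0.4, -0.8, 0.4]
width: 0.0852
```

Request:
arm_command(hand=[0, 0, 0, 0, 0, 0, 0, 0, 0, 0], slide=[[0, 0, 30], [0, 0, 65], [-10, 0, 85], [-45, -1, 85], [-85, -2, 85], [-125, -3, 85], [-165, -4, 85], [-200, -5, 85], [-225, -5, 85], [-238, -5, 85]], rot=[[0, 0, 0], [0, 0, 0], [0, 0, 0], [0, 0, 0], [0, 0, -0.018], [0, 0, -0.018], [0, 0, -0.018], [0, 0, -0.018], [0, 0, -0.018], [0, 0, -0.018]])

```text
t: 21.45
position: [0.3563, -0.3206, 0.1773]
orientation: [0.001, 1.571, -0.002]
ft_force: [0.4, 0.3, -0.5]
width: 0.0855
```

```bash
python3 snap.py e side; python3 - <<'E'
from h import *
p=manip.read_state()['position']
P=(.359,-.320,0);b=(.596,-.274,.018)
overlay("side",cv2.imread("pics/side_e_raw.png"),[circ(P,0,0,.019,0),circ(P,0,0,.019,.064),circ(b,0,-.042,.038,.034),circ(b,0,.046,.031,.034)],(290,60,470,200),4,"pics/side_ez.png")
E
```

```text
21.45 [ 0.3563 -0.3206  0.1773] [ 1.000e-03  1.571e+00 -2.000e-03] [ 0.4  0.3 -0.5] 0.0855
```

View pics/side_ez.png

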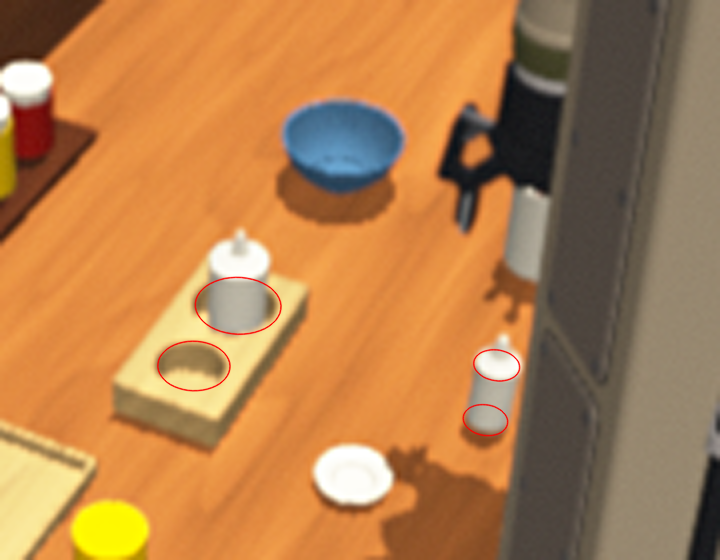

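Request:
arm_command(hand=[0, 0, 0, 0, 0, 0, 0, 0, 0, 0], slide=[[0, 1, -25], [0, 1, -50], [0, 1, -75], [0, 1, -100], [0, 1, -118], [0, 1, -130], [0, 1, -135], [0, 1, -136], [0, 1, -136], [0, 1, -136]], rot=[[0, 0, 0], [0, 0, 0], [0, 0, 0], [0, 0, 0], [0, 0, 0], [0, 0, 0], [0, 0, 0], [0, 0, 0], [0, 0, 0], [0, 0, 0]])

```text
t: 22.33
position: [0.3599, -0.3208, 0.0413]
orientation: [-0.001, 1.569, -0.001]
ft_force: [0.2, 0.4, -0.2]
width: 0.0853
```

Request:
arm_command(hand=[255, 255, 255, 255, 255, 255, 255, 255, 255, 255], slide=[[0, 0, 0], [0, 0, 0], [0, 0, 0], [0, 0, 0], [0, 0, 0], [0, 0, 0], [0, 0, 0], [0, 0, 0], [0, 0, 0], [0, 0, 0]], rot=[[0, 0, 0], [0, 0, 0], [0, 0, 0], [0, 0, 0], [0, 0, 0], [0, 0, 0], [0, 0, 0], [0, 0, 0], [0, 0, 0], [0, 0, 0]])

```text
t: 23.17
position: [0.3591, -0.3204, 0.0409]
orientation: [-0.001, 1.57, -0.001]
ft_force: [-0.9, 1.1, 5.3]
width: 0.0361
```

Request:
arm_command(hand=[255, 255, 255, 255, 255, 255, 255, 255, 255, 255], slide=[[0, 0, 10], [0, 0, 25], [0, 0, 50], [0, 10, 75], [15, 30, 80], [40, 55, 80], [70, 80, 80], [105, 92, 80], [140, 92, 80], [175, 92, 80]], rot=[[0, 0, 0], [0, 0, 0], [0, 0, 0], [0, 0, 0], [0, 0, 0], [0, 0, 0], [0, 0, 0], [0, 0, 0.018], [0, 0, 0.018], [0, 0, 0.018]])

```text
t: 24.0
position: [0.5353, -0.2265, 0.1209]
orientation: [-0.015, 1.571, 0.015]
ft_force: [-0.2, -1.2, 0.2]
width: 0.0367
```

Request:
arm_command(hand=[255, 255, 255, 255, 255, 255, 255, 255, 255, 255], slide=[[30, 0, 0], [50, 0, 0], [59, 0, 0], [61, 0, 0], [61, 0, 0], [61, 0, 0], [61, 0, 0], [61, 0, 0], [61, 0, 0], [61, 0, 0]], rot=[[0, 0, 0], [0, 0, 0], [0, 0, 0], [0, 0, 0], [0, 0, 0], [0, 0, 0], [0, 0, 0], [0, 0, 0], [0, 0, 0], [0, 0, 0]])

```text
t: 24.83
position: [0.5945, -0.2283, 0.1207]
orientation: [-0.014, 1.57, 0.014]
ft_force: [0.0, 0.1, -0.6]
width: 0.0365
```

```bash
python3 snap.py f side; python3 - <<'E'
from h import *
p=manip.read_state()['position']; z=p[2]-.041
P=(p[0],p[1],0);b=(.596,-.274,.018)
overlay("side",cv2.imread("pics/side_f_raw.png"),[circ(P,0,0,.019,z),circ(P,0,0,.019,z+.064),circ(b,0,-.042,.038,.034),circ(b,0,.046,.031,.034)],(270,60,450,200),4,"pics/side_fz.png")
E
```

```text
24.8333 [ 0.5945 -0.2283  0.1207] [-0.014  1.57   0.014] [ 0.   0.1 -0.6] 0.0365
```

View pics/side_fz.png

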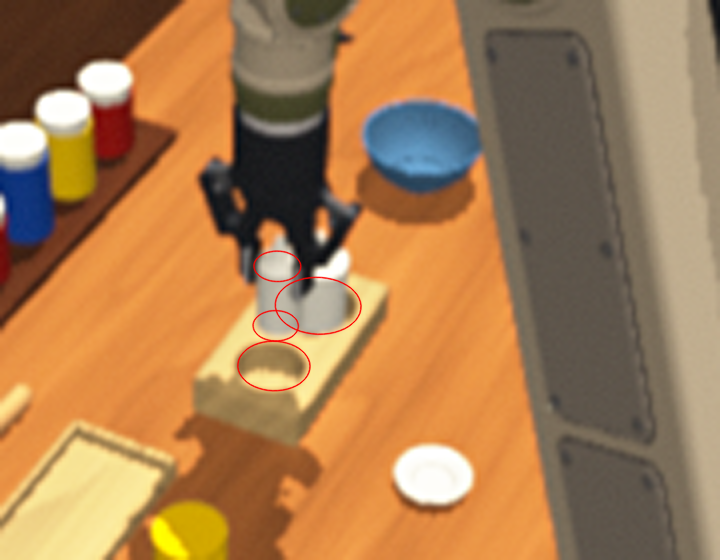

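Request:
arm_command(hand=[255, 255, 255, 255, 255, 255, 255, 255, 255, 255], slide=[[0, 1, -15], [0, 1, -32], [0, 1, -48], [0, 1, -58], [0, 1, -65], [0, 1, -69], [0, 1, -72], [0, 1, -73], [0, 1, -74], [0, 1, -75]], rot=[[0, 0, 0], [0, 0, 0], [0, 0, 0], [0, 0, 0], [0, 0, 0], [0, 0, 0], [0, 0, 0], [0, 0, 0], [0, 0, 0], [0, 0, 0]])

```text
t: 25.72
position: [0.5954, -0.2274, 0.047]
orientation: [-0.015, 1.569, 0.013]
ft_force: [-4.6, 1.3, 11.0]
width: 0.0365
```

Request:
arm_command(hand=[255, 0, 0, 0, 0, 0, 0, 0, 0, 0], slide=[[0, 0, 0], [0, 0, 0], [0, 0, 0], [0, 0, 0], [0, 0, 0], [0, 0, 0], [0, 0, 0], [0, 0, 5], [0, 0, 20], [0, 0, 45]], rot=[[0, 0, 0], [0, 0, 0], [0, 0, 0], [0, 0, 0], [0, 0, 0], [0, 0, 0], [0, 0, 0], [0, 0, 0], [0, 0, 0], [0, 0, 0]])

```text
t: 26.55
position: [0.593, -0.226, 0.0882]
orientation: [-0.012, 1.576, 0.016]
ft_force: [-0.0, -0.6, 0.2]
width: 0.0857
```

Request:
arm_command(hand=[0, 0, 0, 0, 0, 0, 0, 0, 0, 0], slide=[[0, 0, 30], [0, 0, 60], [-10, 10, 75], [-25, 40, 75], [-40, 75, 75], [-55, 110, 75], [-70, 145, 75], [-85, 180, 75], [-100, 215, 75], [-115, 250, 75]], rot=[[0, 0, 0], [0, 0, 0], [0, 0, 0.12], [0, 0, 0.24], [0, 0, 0.36], [0, 0, 0.48], [0, 0, 0.6], [0, 0, 0.72], [0, 0, 0.84], [0, 0, 0.96]])

```text
t: 27.38
position: [0.479, 0.0243, 0.1658]
orientation: [-0.767, 1.431, 0.766]
ft_force: [1.0, 1.2, 0.2]
width: 0.0854
```

```bash
python3 - <<'E'
from h import *
s=manip.read_state(); print(s['position'],s['orientation'])
p=(.4245,.200,-.071)
def rect(x0,x1,w,z):
    c,q=np.cos(p[2]),np.sin(p[2]); X=np.array([(x0,w/2),(x1,w/2),(x1,-w/2),(x0,-w/2)])
    return np.c_[X@np.array([[c,q],[-q,c]])+p[:2],np.full(4,z)]
C=[rect(-.075,.02,.022,.012),rect(.02,.075,.05,.012)]
overlay("side",cv2.imread("pics/side0.png"),C,(270,230,370,320),5,"pics/bs.png")
overlay("top",cv2.imread("pics/top0.png"),C,(230,190,330,270),5,"pics/bt.png")
cv2.imwrite("pics/bb.png",np.vstack([cv2.imread("pics/bt.png"),cv2.imread("pics/bs.png")])[:850])
E
python3 snap.py g side
```

```text
[0.47903033 0.02433074 0.16582852] [-0.76680191  1.43051068  0.7662397 ]
27.3833 [0.479  0.0243 0.1658] [-0.767  1.431  0.766] [1.  1.2 0.2] 0.0854
```

View pics/bs.png

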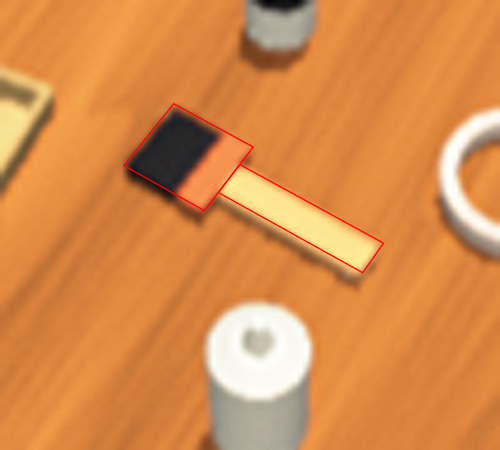

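View pics/bt.png

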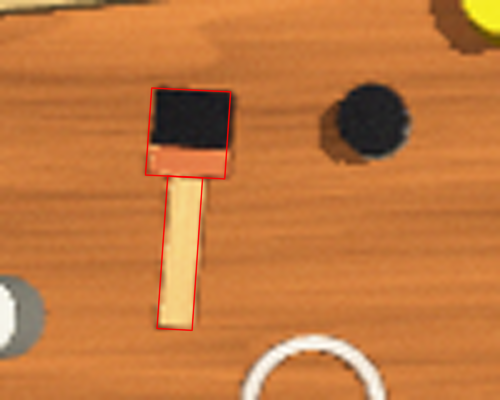

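View pics/side_g.png

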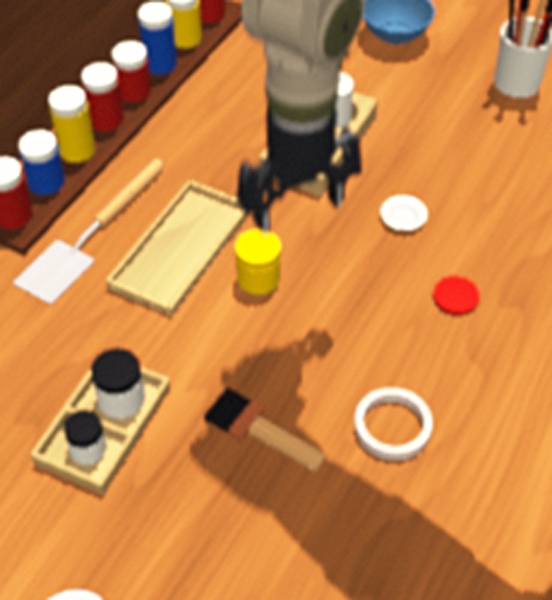

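Request:
arm_command(hand=[0, 0, 0, 0, 0, 0, 0, 0, 0, 0], slide=[[-10, 35, 0], [-20, 70, 0], [-30, 105, 0], [-42, 140, 0], [-54, 175, 0], [-54, 176, -20], [-54, 176, -45], [-54, 176, -70], [-54, 176, -95], [-54, 176, -105]], rot=[[0, 0, 0.12], [0, 0, 0.24], [0, 0, 0.36], [0, 0, 0.48], [0, 0, 0.52], [0, 0, 0.52], [0, 0, 0.52], [0, 0, 0.52], [0, 0, 0.52], [0, 0, 0.52]])

```text
t: 28.27
position: [0.4242, 0.1986, 0.0578]
orientation: [-1.155, 1.246, 1.157]
ft_force: [-0.5, 0.0, 0.7]
width: 0.0856
```

```bash
python3 snap.py i side; python3 - <<'E'
from h import *
R=cv2.Rodrigues(manip.read_state()['orientation'])[0]; print(np.arctan2(R[1,2],R[0,2]),R[2])
E
```

```text
28.2667 [0.4242 0.1986 0.0578] [-1.155  1.246  1.157] [-0.5  0.   0.7] 0.0856
1.497695563864669 [-0.99998582  0.00503252 -0.00174057]
```

View pics/side_i.png

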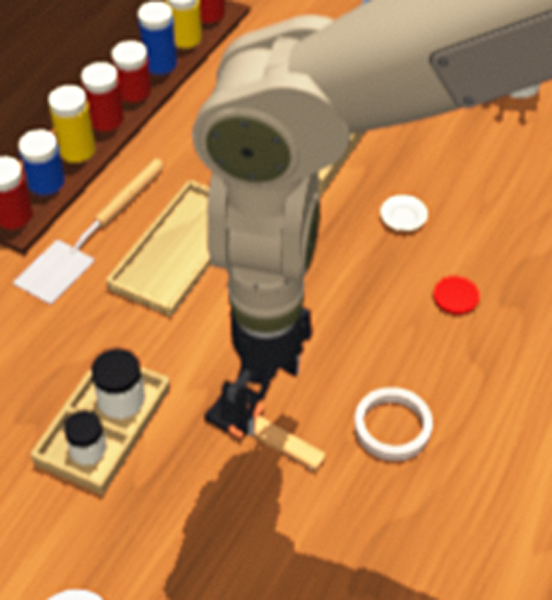

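Request:
arm_command(hand=[0, 0, 0, 0, 0, 0, 0, 0, 0, 0], slide=[[0, 1, -10], [0, 1, -20], [0, 1, -30], [0, 1, -38], [0, 1, -45], [0, 1, -50], [0, 1, -53], [0, 1, -55], [0, 1, -55], [0, 1, -55]], rot=[[0, 0, 0], [0, 0, 0], [0, 0, 0], [0, 0, 0], [0, 0, 0], [0, 0, 0], [0, 0, 0], [0, 0, 0], [0, 0, 0], [0, 0, 0]])

```text
t: 29.15
position: [0.4262, 0.2, 0.0055]
orientation: [-1.155, 1.242, 1.155]
ft_force: [-0.1, -0.1, -0.6]
width: 0.0852
```

Request:
arm_command(hand=[255, 255, 255, 255, 255, 255, 255, 255, 255, 255], slide=[[0, 0, 0], [0, 0, 0], [0, 0, 0], [0, 0, 0], [0, 0, 0], [0, 0, 0], [0, 0, 0], [0, 0, 0], [0, 0, 0], [0, 0, 0]], rot=[[0, 0, 0], [0, 0, 0], [0, 0, 0], [0, 0, 0], [0, 0, 0], [0, 0, 0], [0, 0, 0], [0, 0, 0], [0, 0, 0], [0, 0, 0]])

```text
t: 29.98
position: [0.4262, 0.2, 0.0056]
orientation: [-1.155, 1.242, 1.155]
ft_force: [-1.5, 0.4, 5.4]
width: 0.0204
```

Request:
arm_command(hand=[255, 255, 255, 255, 255, 255, 255, 255, 255, 255], slide=[[0, 0, 8], [0, 0, 20], [0, 0, 40], [0, 0, 65], [0, 0, 85], [0, 0, 95], [15, -13, 95], [32, -27, 95], [52, -43, 95], [72, -60, 95]], rot=[[0, 0, 0], [0, 0, 0], [0, 0, 0], [0, 0, 0], [0, 0, -0.08], [0, 0, -0.16], [0, 0, -0.26], [0, 0, -0.36], [0, 0, -0.46], [0, 0, -0.56]])

```text
t: 30.82
position: [0.4982, 0.1396, 0.1006]
orientation: [-0.729, 1.445, 0.729]
ft_force: [0.6, -0.2, -1.5]
width: 0.0205
```

```bash
python3 snap.py j side
```

```text
30.8167 [0.4982 0.1396 0.1006] [-0.729  1.445  0.729] [ 0.6 -0.2 -1.5] 0.0205
```

View pics/side_j.png

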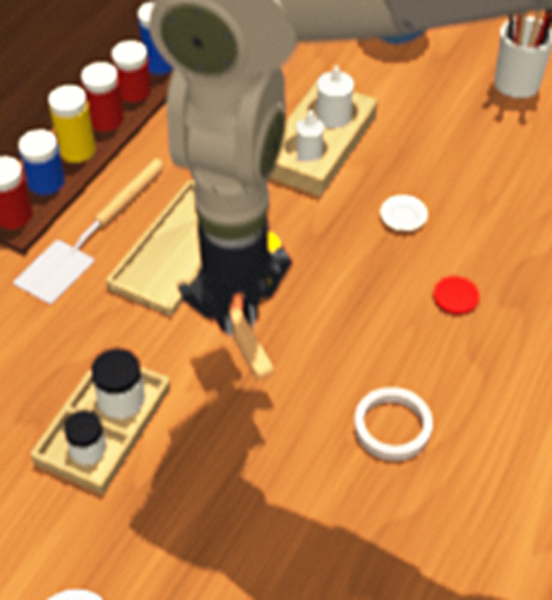

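Request:
arm_command(hand=[255, 255, 255, 255, 255, 255, 255, 255, 255, 255], slide=[[17, -14, 0], [34, -28, 0], [51, -42, 0], [68, -57, 0], [85, -71, 0], [102, -85, 0], [119, -99, 0], [136, -113, 0], [152, -127, 0], [165, -137, 0]], rot=[[0, 0, -0.1], [0, 0, -0.2], [0, 0, -0.3], [0, 0, -0.4], [0, 0, -0.5], [0, 0, -0.6], [0, 0, -0.7], [0, 0, -0.8], [0, 0, -0.88], [0, 0, -0.93]])

```text
t: 31.7
position: [0.6636, 0.0017, 0.1]
orientation: [-0.003, 1.571, 0.003]
ft_force: [0.5, -0.3, -0.9]
width: 0.0203
```

Request:
arm_command(hand=[255, 255, 255, 255, 255, 255, 255, 255, 255, 255], slide=[[3, -3, 0], [3, -3, -10], [3, -3, -20], [3, -3, -30], [3, -3, -35], [3, -3, -35], [3, -3, -35], [3, -3, -35], [3, -3, -35], [3, -3, -35]], rot=[[0, 0, 0], [0, 0, 0], [0, 0, 0], [0, 0, 0], [0, 0, 0], [0, 0, 0], [0, 0, 0], [0, 0, 0], [0, 0, 0], [0, 0, 0]])

```text
t: 32.53
position: [0.6664, -0.0, 0.0661]
orientation: [-0.007, 1.569, 0.006]
ft_force: [1.1, -0.2, -1.2]
width: 0.0207
```

```bash
python3 snap.py k
```

```text
32.5333 [ 0.6664 -0.      0.0661] [-0.007  1.569  0.006] [ 1.1 -0.2 -1.2] 0.0207
```

View pics/side_k.png

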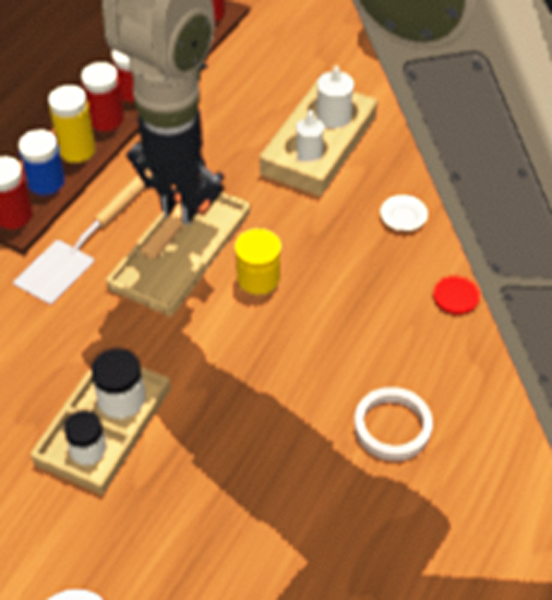

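View pics/top_k.png

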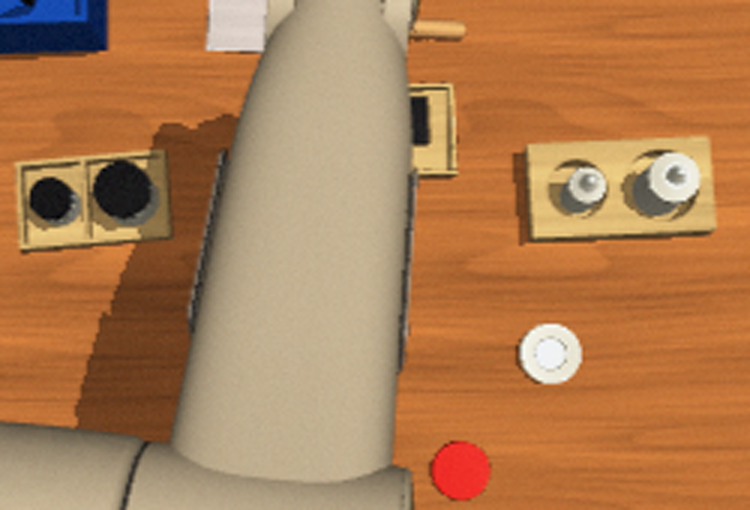

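Request:
arm_command(hand=[255, 255, 255, 255, 255, 255, 255, 255, 255, 255], slide=[[0, 0, -10], [0, 0, -20], [0, 0, -30], [0, 0, -38], [0, 0, -45], [0, 0, -50], [0, 0, -53], [0, 0, -54], [0, 0, -54], [0, 0, -54]], rot=[[0, 0, 0], [0, 0, 0], [0, 0, 0], [0, 0, 0], [0, 0, 0], [0, 0, 0], [0, 0, 0], [0, 0, 0], [0, 0, 0], [0, 0, 0]])

```text
t: 33.47
position: [0.6663, -0.0001, 0.0117]
orientation: [-0.006, 1.57, 0.006]
ft_force: [0.2, -0.1, 0.0]
width: 0.0206
```

Request:
arm_command(hand=[255, 255, 255, 255, 255, 255, 255, 255, 255, 255], slide=[[0, 0, -1], [0, 0, -1.5], [0, 0, -1.5], [0, 0, -1.5], [0, 0, -1.5], [0, 0, -1.5], [0, 0, -1.5], [0, 0, -1.5], [0, 0, -1.5], [0, 0, -1.5]], rot=[[0, 0, 0], [0, 0, 0], [0, 0, 0], [0, 0, 0], [0, 0, 0], [0, 0, 0], [0, 0, 0], [0, 0, 0], [0, 0, 0], [0, 0, 0]])

```text
t: 34.3
position: [0.6665, -0.0001, 0.0107]
orientation: [-0.006, 1.569, 0.006]
ft_force: [-0.1, -0.3, 5.7]
width: 0.0205
```

Contact. Open partly (to about 45 mm), then rise.

Request:
arm_command(hand=[130, 130, 130, 130, 130, 130, 130, 130, 130, 130], slide=[[0, 0, 0], [0, 0, 0], [0, 0, 0], [0, 0, 0], [0, 0, 0], [0, 0, 0], [0, 0, 0], [0, 0, 0], [0, 0, 0], [0, 0, 0]], rot=[[0, 0, 0], [0, 0, 0], [0, 0, 0], [0, 0, 0], [0, 0, 0], [0, 0, 0], [0, 0, 0], [0, 0, 0], [0, 0, 0], [0, 0, 0]])

```text
t: 35.13
position: [0.666, -0.0, 0.0098]
orientation: [-0.006, 1.571, 0.006]
ft_force: [-1.1, -1.3, 0.1]
width: 0.042
```

Request:
arm_command(hand=[130, 130, 130, 130, 130, 130, 130, 130, 130, 130], slide=[[0, 0, 10], [0, 0, 25], [0, 0, 50], [0, 0, 85], [0, 0, 120], [0, 0, 150], [-30, 0, 160], [-70, 0, 160], [-110, 0, 160], [-150, 0, 160]], rot=[[0, 0, 0], [0, 0, 0], [0, 0, 0], [0, 0, 0], [0, 0, 0], [0, 0, 0], [0, 0, 0], [0, 0, 0], [0, 0, 0], [0, 0, 0]])

```text
t: 35.97
position: [0.5147, -0.0001, 0.1708]
orientation: [-0.007, 1.569, 0.006]
ft_force: [-0.3, 0.1, 1.8]
width: 0.042
```

Request:
arm_command(hand=[130, 130, 130, 130, 130, 130, 130, 130, 130, 130], slide=[[-40, -20, 0], [-80, -50, 0], [-100, -80, 0], [-110, -110, 0], [-110, -120, 0], [-110, -120, 0], [-110, -120, 0], [-110, -120, 0], [-110, -120, 0], [-110, -120, 0]], rot=[[0, 0, 0], [0, 0, 0], [0, 0, 0], [0, 0, 0], [0, 0, 0], [0, 0, 0], [0, 0, 0], [0, 0, 0], [0, 0, 0], [0, 0, 0]])

```text
t: 36.8
position: [0.4063, -0.119, 0.1697]
orientation: [-0.008, 1.571, 0.008]
ft_force: [0.7, -1.2, -0.1]
width: 0.0421
```

```bash
python3 snap.py l; python3 - <<'E'
from h import *
C=[]
jt=(.600,.279,.062);b=(.596,-.274,.018);t=(.666,.001,.01)
C=[circ(jt,0,-.0345,.029,.069),circ(jt,.0,.0425,.022,.055),circ(b,0,-.042,.026,.086),circ(b,0,.046,.019,.07),box(t,.022,.15,.017),box(t,.1,.21,.018)]
overlay("side",cv2.imread("pics/side_l_raw.png"),C,(210,110,380,310),4,"pics/side_lz.png")
overlay("top",cv2.imread("pics/top_l_raw.png"),C,(205,120,465,220),3,"pics/top_lz.png")
cv2.imwrite("pics/side_lz.png",cv2.resize(cv2.imread("pics/side_lz.png"),None,fx=.75,fy=.75,interpolation=cv2.INTER_AREA))
E
```

```text
36.8 [ 0.4063 -0.119   0.1697] [-0.008  1.571  0.008] [ 0.7 -1.2 -0.1] 0.0421
```

View pics/side_lz.png

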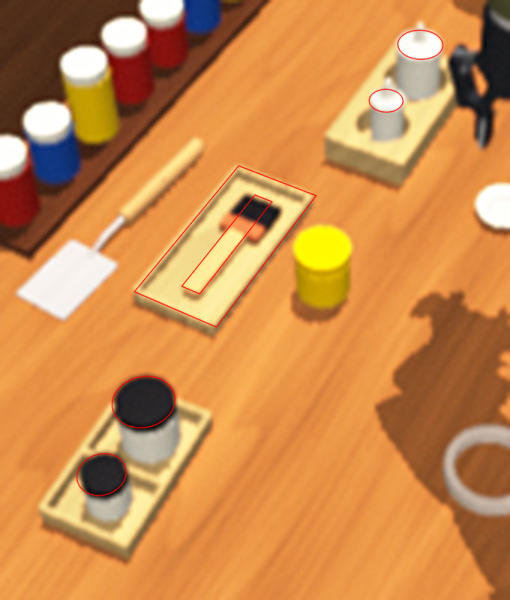

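View pics/top_lz.png

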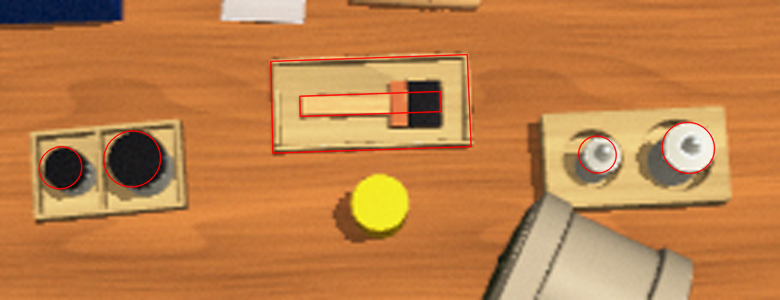

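View pics/side_l_raw.png

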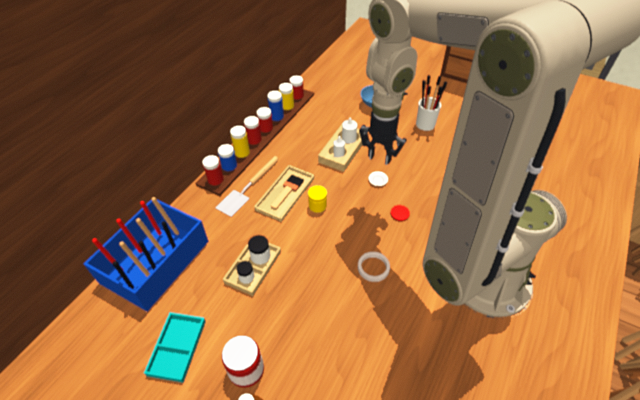

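All five things sit within 1–2 mm of their target outlines, upright or flat, and the arm is clear of everything.

```bash
python3 - <<'E'
from h import *
print(workorder.hand_in()); print(manip.read_state()['t'])
E
```

```text
the job is handed in; nothing more can be done
None
the job is handed in; nothing more can be done
```

I placed all five things and handed the job in at about 36.8 s. `hand_in()` gives no verdict, so the result isn't confirmed.

- **Jars and bottles:** the large and small jars stand in the wide and narrow bays. The large and small bottles stand in the large and small holes. None tipped over.
- **Brush:** it lies flat in the brush tray, same side up, with its head toward -y.
- **Mug and look-alikes:** I moved neither the mug nor the yellow jar and turquoise tray. The mug still stood in its place by eye in the last side picture; I did not measure its position.
- **Last checks:** in the final pictures from both cameras, each thing sat within a few mm of its target outline, upright or flat. The gripper was empty and the arm clear of everything.
- **Disagreements:** the two cameras disagreed by 6–7 mm in y. I averaged them, and a check against the gripper in the side view agreed to about 3 mm. Setting the small bottle down gave an 11 N push on the hole floor, well under the limit.

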